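Purge the sample transfer box and hold its lid at the inspection mark

TASK

Purge the sample transfer box with three full strokes of the hand pump's red lever, each right down to the stop and all the way back up, keeping the box's lid shut meanwhile. Then lift the lid until the red stripe along its end lies in the middle of the green band on the quadrant, and finish holding it there, still, since it falls shut if let go. Do not shift the green band, and leave the red-capped jar, the blue tube rack and the green dish where they stand.

Things in the scene. Friction and masses are not known exactly. Their poses are not given: they have to be found in the camera images.
- lid (a joint): Opening angle of the transfer box's lid, rad: 0 shut (level), growing as the side with the bar rises; stop at 1.25. The lid weighs about 0.4 kg (0.3 to 0.5), swings freely and falls shut from any angle. Lifting it at the bar takes 2 to 4 N.
- mark (a joint): Angle of the green band's middle on the quadrant, rad, on the same scale as joint lid: the lid's red stripe is in the middle of the band when joint lid equals joint mark. The band reaches 0.08 rad to either side. It keeps its angle, somewhere between 0.4 and 0.95.
- lever (a joint): Pump lever angle, rad: 0 fully up at rest, growing as it is pressed, 0.57 at the lower stop. A spring brings it back up by itself when the push is withdrawn; pressing on the red pad takes about 6 N at the top to 10 N at the bottom.
- lid_bar (a point): Middle of the lid's handle: a round steel bar 12 mm thick on two posts, 74 mm free between the posts, parallel to the hinge line, 155 mm from it across the lid, its axis 46 mm above the lid's mid-plane (34 mm clear gap under it down to the lid). Axes turn with the lid: x along the bar and the hinge line, y across the lid towards the hinge, z out of its top face. The lid is 230 (x) by 200 (y) by 8 mm, a grey frame with a clear pane; a red stripe runs along its +x end.
- lid_hinge (a point): Middle of the lid's hinge line, on the +y side of the white box, 109 mm above the bench (in the lid's mid-plane); the same axes as lid_bar. The box is fixed to the bench, 230 by 200 by 105 mm. Opening turns the lid about the -x axis: at angle q the bar lies 155 cos q - 46 sin q mm from the hinge line towards the box's -y side and 155 sin q + 46 cos q mm above it.
- mark_mid (a point): Middle of the green band, on a steel quadrant arc of 155 mm radius about the hinge line, 14 mm outside the box's +x end; its axes are parallel to the lid's when the lid is at the mark. The quadrant rises up to 155 mm above the shut lid; the band is 44 mm wide radially and 25 mm along the arc.
- lever_pad (a point): Middle of the upper face of the lever's red pad (80 mm along the lever, 40 mm wide, 18 mm thick), 150 mm from the pivot along the lever and 9 mm above the lever's centre line. The axes turn with the lever: at joint lever = q, x is tipped up at q (level at 0), y is along the pivot axis. The pad itself slopes up, away from the pivot, by 0.62 - q rad.
- lever_pivot (a point): Pivot of the pump lever, on its axis, 110 mm above the bench; axes as for lever_pad. The lever reaches from the pivot towards the pump's -x side. The pump is fixed to the bench on a plate 250 by 100 by 12 mm.
- jar_mid (a point): Bystander: glass jar with a red cap, 72 mm across, 110 mm high; its centre, half-way up. Loose.
- rack_mid (a point): Bystander: blue tube rack, 78 by 122 by 55 mm, with clear tubes up to 78 mm high; its centre. Loose.
- dish_mid (a point): Bystander: green round dish, 84 mm across, 16 mm high; its centre. Loose.

How it is judged:
By the outcome, as a careful person would: the job done as asked, in the order asked, and still so for the second after the job is handed in, while the arm keeps its last pose, push and grip.
It also fails if it takes over 64 s, if anything falls off the work surface, if the arm or the gripper's body presses on something with over 40 N, if the wrist force passes 120 N, or if a joint passes its speed limit or range.

ROBOT

A 7-joint arm with a two-finger parallel gripper is mounted at the origin on the work surface. World frame = base frame: x ahead of the robot, y to its left, z up, the work surface at z = 0. Lengths are in m, angles in rad, forces in N, time in s.
With the tool pointing down it reaches from about 0.425 to 0.925 m from the base axis. Payload 6.8 kg.
Tool frame: the origin (TCP) lies on the centre line of the jaws, within the pads' length; the fingertips stand 14 mm ahead of it and the grasp point (between the pads) lies 5 mm behind it (r.tips_ahead is the distance from the TCP to the fingertips, in m); z points along the fingers, y is the line along which they close (so a half turn about z gives the same grasp; the last joint's range is limited). The gripper opens to 85 mm and grips with 20 to 120 N. Pads are 22 mm wide; open, the fingers measure 114 mm over their backs; the gripper's body (76 mm by 85 mm) begins 54 mm behind the grasp point. The pads swing forward as they close: fully open they stand 13 mm farther back than shut.
Start: joints at [1.005, 0.477, 0.022, 1.555, -0.011, 1.109, -0.083], TCP at [0.298, -0.606, 0.245] pointing down, gripper open.
Joint ranges: [-2.96, 2.96], [-0.34, 2.1], [-1.41, 1.46], [0.24, 2.44], [-1.37, 4.51], [0.17, 1.92], [-2.96, 2.96]. Speed limits (rad/s): [2.39, 2.39, 3.14, 3.14, 3.14, 3.14, 3.14].

INTERFACE

Orientations are given as a rotation vector (axis times angle).
In Python, from bench import r, eyes gives the robot as it stands.
- The arm moves only by the tool step_arm, never from a script. Its argument "rows" is a list of rows, each a list of 6 numbers: the shift along the world's x, y, z in units of 60 cm (1.0 is 60 cm), then the turn, a rotation vector about the world's x, y, z in units of pi rad (1.0 is pi rad). In form: [[x, y, z, rx, ry, rz], ...]. A call has 1 to 5 rows; each row is the pose to reach, as a shift and turn from the pose commanded when the call began, turning the shorter way round; what a row does not reach only later rows make up. A row lasts 1/12 s, in which the tool goes at most 41.7 mm and 7.16 degrees, less where a joint would pass 70% of its speed; a pose out of reach is approached as far as the arm can. A call with a number of a shift or a turn outside -1 to 1 is refused whole. A call with a gripper value outside its range is refused whole. "jaw" is the closure, from 0 (fully open) to 1 (shut), set as the call begins (left out, the last holds). The fingers move at their own pace and stop on an object; "squeeze" is the grip in N (left out, the last holds). Time passes only in rows, so rows that repeat a pose let the fingers close. It gives the time, the measured TCP pose, the force, the opening and the grip force at its end, in the units of the state.
- r.get_obs(): the state, without advancing time (a new reading comes with each control period).
- eyes.grab_frame(name): name is "scene" or "top" or "wrist"; returns the picture (480x640x3 uint8, red, green, blue); there is no depth.
- eyes.camera_info(name): a dict with "mtx" (3x3 intrinsics, pixels), "extrinsics" (4x4, takes a point from camera to world coordinates); the wrist camera has in their place "tool_from_camera" (4x4, takes a point from camera to tool coordinates, whose origin is the TCP and whose axes are the flange's). Camera axes: x right, y down, z forward; pixel columns grow to the right and rows downward; lengths in m; the calibration is good to about 2 mm. A picture is of the moment at which its call begins: read the wrist's pose just before it. camera_info takes no time and is no camera call.
- r.hand_in(): hands the job in; it is judged then, once.
The state is a dict: "clock": time; "joints": joint angles; "qvel": joint speeds; "tau": joint torques, N m; "tcp_pos": TCP position; "orientation": TCP orientation; "contact_force": force on the tool from outside, world axes, zero at the start; "moment": the same for the moment, N m; "grip_width": finger opening in m; "gripper_force": force on a finger pad.
Only numpy, scipy, OpenCV 4.12 (cv2) and the standard library are available. Lean on these libraries where they do the work, as an engineer would, in place of code of your own. Each camera call takes 0.05 s, during which the arm holds its last target. There are 200 camera calls.

## Working session

There is one attempt and no reset: what is moved stays moved. The work goes in short steps, Python scripts to look and compute and a tool call to move; the robot and the scene stay as the last step left them, time stands still between calls to the robot, and variables do not carry over. Pictures are saved under pics/ and viewed, at most 10 in all, crops included, and the job is handed in when it is done.

Besides the shell and the picture viewer there is one more tool, called after "Emit:" as name(argument=value, ...), one argument or row to a line, values as JSON. step_arm: Moves the arm, as the interface text tells. Shifts and turns lie within -1 to 1; 1 stands for 60 cm of shift or pi rad of turn. Its arguments: {"type":"object","properties":{"rows":{"type":"array"},"jaw":{"type":"number"},"squeeze":{"type":"number"}},"required":["rows"]}

```bash
mkdir -p pics; python3 - <<'E'
from bench import r, eyes
import cv2,numpy as np
o=r.get_obs()
for k in('clock','tcp_pos','orientation','contact_force','grip_width'):print(k,o[k])
for n in('scene','top'):
    cv2.imwrite(f'pics/{n}0.png',eyes.grab_frame(n)[:,:,::-1])
    c=eyes.camera_info(n);print(n,np.round(c['mtx'],1).tolist(),np.round(c['extrinsics'],3).tolist())
E
```

```text
clock 0.0
tcp_pos [ 0.29801014 -0.60497781  0.24431968]
orientation [-3.05790775e+00 -7.12348948e-01  9.40915868e-04]
contact_force [ 0.5116379  -0.25358133 -0.34098563]
grip_width 0.08533939429785825
scene [[553.8, 0.0, 320.5], [0.0, 553.8, 249.2], [0.0, 0.0, 1.0]] [[-0.875, 0.378, -0.302, 1.117], [0.484, 0.684, -0.546, 0.895], [0.0, -0.624, -0.782, 1.423], [0.0, 0.0, 0.0, 1.0]]
top [[584.8, 0.0, 317.4], [0.0, 584.8, 239.9], [0.0, 0.0, 1.0]] [[-0.026, -0.985, 0.172, 0.345], [-1.0, 0.027, 0.003, 0.001], [-0.008, -0.171, -0.985, 1.742], [0.0, 0.0, 0.0, 1.0]]
```

View pics/top0.png

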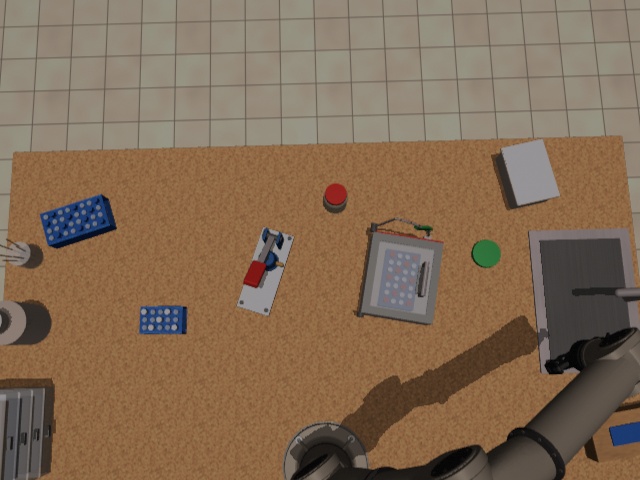

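View pics/scene0.png

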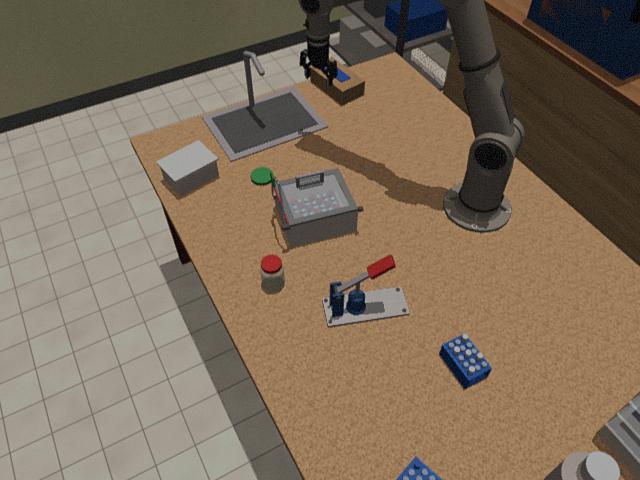

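The top view shows the lid bar near (423,279), the quadrant along y≈226 with its green band near (424,229), the lever pad at (256,273) and its pivot near (270,240). The scene view agrees with this. I'll enlarge both.

```bash
python3 - <<'E'
import cv2,numpy as np
t=cv2.imread('pics/top0.png')[210:330,230:450]; s=cv2.imread('pics/scene0.png')[165:330,260:420]
a=cv2.resize(t,(800,436),interpolation=cv2.INTER_CUBIC)
cv2.imwrite('pics/c1.png',a)
cv2.imwrite('pics/c2.png',cv2.resize(s,None,fx=3.5,fy=3.5,interpolation=cv2.INTER_CUBIC))
E
```

```text
(no output)
```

View pics/c1.png

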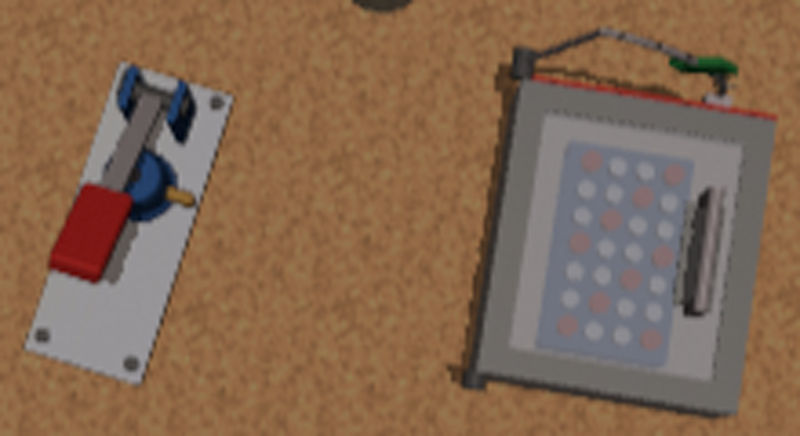

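View pics/c2.png

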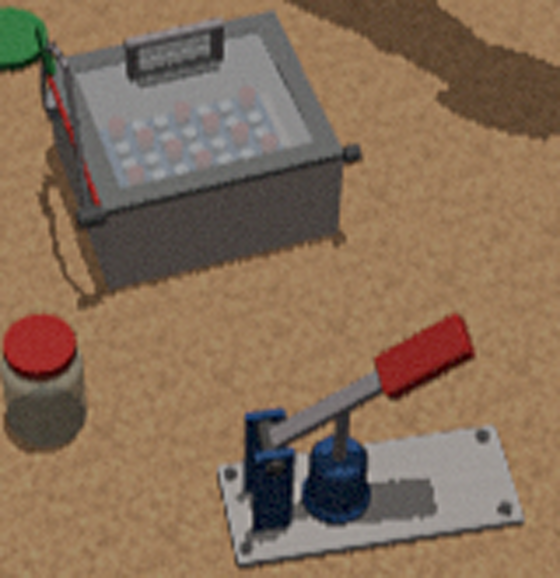

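```bash
cat > h.py <<'E'
from bench import r, eyes
import cv2,numpy as np
from scipy.spatial.transform import Rotation as R
def ray(n,p,T=None):
    c=eyes.camera_info(n); T=c['extrinsics'] if T is None else T
    d=T[:3,:3]@np.linalg.solve(c['mtx'],[p[0],p[1],1]); return T[:3,3],d
def atz(n,p,z,T=None):
    o,d=ray(n,p,T); return o+d*(z-o[2])/d[2]
def proj(n,P,T=None):
    c=eyes.camera_info(n); T=c['extrinsics'] if T is None else T
    q=c['mtx']@(T[:3,:3].T@(np.asarray(P)-T[:3,3])); return q[:2]/q[2]
def wristT(o):
    T=np.eye(4);T[:3,:3]=R.from_rotvec(o['orientation']).as_matrix();T[:3,3]=o['tcp_pos']
    return T@eyes.camera_info('wrist')['tool_from_camera']
E
python3 - <<'E'
from h import *
np.set_printoptions(precision=4,suppress=True)
t=lambda u,v:(u/3.636+230,v/3.636+210)
s=lambda u,v:(u/3.5+260,v/3.5+165)
L=np.array([atz('top',t(*p),.113) for p in[(525,80),(777,117),(735,413),(475,375)]])
print('lid',L,L.mean(0));print(np.linalg.norm(np.roll(L,-1,0)-L,axis=1))
B=[atz('top',t(*p),.161) for p in[(714,188),(700,312)]];print('bar',B,np.mean(B,0))
P=np.array([atz('top',t(*p),.012) for p in[(122,62),(232,95),(140,384),(25,348)]])
print('plate',P,P.mean(0));print(np.linalg.norm(np.roll(P,-1,0)-P,axis=1))
ex=(P[0]+P[1]-P[2]-P[3])/2;print('pump yaw',np.arctan2(ex[1],ex[0]))
print('pad',atz('top',t(92,228),.204),'scene',atz('scene',s(423,352),.204))
print('pivot',atz('top',t(153,100),.11))
e=(L[0]+L[1]-L[2]-L[3]);e2=L[0]+L[3]-L[1]-L[2]
print('lid yaw',np.arctan2(e[1],e[0]),np.arctan2(-e2[0],e2[1]))
yaw=np.arctan2(e[1],e[0]);x=np.array([np.cos(yaw),np.sin(yaw),0]);y=np.array([-x[1],x[0],0]);
h=(L[0]+L[3])/2;h[2]=.109
# green
for n,p in(('top',t(705,66)),('scene',s(47,50))):
    for q in np.arange(.4,1,.1): print(n,p,q,proj(n,h+x*.13-y*.155*np.cos(q)+[0,0,.155*np.sin(q)]))
print(eyes.camera_info('wrist'))
E
```

```text
lid [[ 0.6467 -0.1559  0.113 ]
 [ 0.612  -0.35    0.113 ]
 [ 0.3857 -0.3038  0.113 ]
 [ 0.4196 -0.1081  0.113 ]] [ 0.516  -0.2294  0.113 ]
[0.1971 0.231  0.1986 0.2321]
bar [array([ 0.5516, -0.2891,  0.161 ]), array([ 0.4593, -0.2734,  0.161 ])] [ 0.5055 -0.2812  0.161 ]
plate [[0.6899 0.1678 0.012 ]
 [0.6596 0.077  0.012 ]
 [0.4243 0.156  0.012 ]
 [0.4558 0.249  0.012 ]] [0.5574 0.1624 0.012 ]
[0.0957 0.2482 0.0981 0.2478]
pump yaw -0.32884881807898886
pad [0.5291 0.1724 0.204 ] scene [0.5284 0.1739 0.204 ]
pivot [0.6395 0.1344 0.11  ]
lid yaw -0.2044332853104195 -0.17395252966784353
top (423.8943894389439, 228.15181518151815) 0.4 [428.5126 232.2402]
top (423.8943894389439, 228.15181518151815) 0.5 [426.9692 230.8612]
top (423.8943894389439, 228.15181518151815) 0.6 [424.85   229.4236]
top (423.8943894389439, 228.15181518151815) 0.7 [422.1658 227.9427]
top (423.8943894389439, 228.15181518151815) 0.7999999999999999 [418.9359 226.4354]
top (423.8943894389439, 228.15181518151815) 0.8999999999999999 [415.1882 224.9194]
scene (273.42857142857144, 179.28571428571428) 0.4 [273.0049 181.5055]
scene (273.42857142857144, 179.28571428571428) 0.5 [273.231  179.7791]
scene (273.42857142857144, 179.28571428571428) 0.6 [273.5822 178.4822]
scene (273.42857142857144, 179.28571428571428) 0.7 [274.0584 177.6386]
scene (273.42857142857144, 179.28571428571428) 0.7999999999999999 [274.658  177.2691]
scene (273.42857142857144, 179.28571428571428) 0.8999999999999999 [275.378 177.39 ]
{'mtx': array([[332.5633,   0.    , 320.581 ],
       [  0.    , 332.5633, 240.4402],
       [  0.    ,   0.    ,   1.    ]]), 'tool_from_camera': array([[ 0.0019, -0.9651, -0.2618,  0.0655],
       [ 1.    ,  0.0019,  0.0004, -0.0006],
       [ 0.0002, -0.2618,  0.9651, -0.1278],
       [ 0.    ,  0.    ,  0.    ,  1.    ]])}
```

The sizes match: the lid measures 231×198 mm, the plate 248×97 mm, and the pad-to-pivot distance is 117 mm as predicted. Pad middle is at (0.529, 0.173, 0.204) and bar middle at (0.505, -0.281). Next I'll go above the pad, flying high over the box with the jaws shut.

Emit:
step_arm(
  rows=[
    [0.05,0.167,0.258,0,0,-0.125],
    [0.05,0.167,0.258,0,0,-0.125],
    [0.05,0.167,0.258,0,0,-0.125],
    [0.05,0.167,0.258,0,0,-0.125],
    [0.05,0.167,0.258,0,0,-0.125],
  ],
  jaw=1,
  squeeze=40,
)

```text
clock: 0.52
tcp_pos: [0.3305, -0.5034, 0.4047]
orientation: [3.137, 0.104, 0.006]
contact_force: [1.7, -0.5, 0.8]
grip_width: 0.0253
gripper_force: 0.0
```

Emit:
step_arm(
  rows=[
    [0.098,0.33,0,0,0,-0.125],
    [0.098,0.33,0,0,0,-0.125],
    [0.098,0.33,0,0,0,-0.125],
    [0.098,0.33,0,0,0,-0.125],
    [0.098,0.33,0,0,0,-0.125],
  ],
)

```text
clock: 0.93
tcp_pos: [0.3856, -0.3101, 0.3998]
orientation: [3.099, -0.517, -0.001]
contact_force: [0.9, -0.0, 0.5]
grip_width: 0.0001
gripper_force: 0.0
```

Emit:
step_arm(
  rows=[
    [0.098,0.33,0,0,0,0],
    [0.098,0.33,0,0,0,0],
    [0.098,0.33,0,0,0,0],
    [0.098,0.33,0,0,0,0],
    [0.098,0.33,0,0,0,0],
  ],
)

```text
clock: 1.35
tcp_pos: [0.4444, -0.1117, 0.4]
orientation: [3.1, -0.512, -0.0]
contact_force: [0.8, 0.1, -1.0]
grip_width: 0.0001
gripper_force: 0.0
```

Emit:
step_arm(
  rows=[
    [0.098,0.33,0,0,0,0],
    [0.098,0.33,0,0,0,0],
    [0.098,0.33,0,0,0,0],
    [0.098,0.33,0,0,0,0],
    [0.098,0.33,0,0,0,0],
  ],
)

```text
clock: 1.77
tcp_pos: [0.5032, 0.0862, 0.4]
orientation: [3.1, -0.512, -0.0]
contact_force: [0.3, -1.1, 0.2]
grip_width: -0.0001
gripper_force: 0.0
```

Emit:
step_arm(
  rows=[
    [0.041,0.141,0,0,0,0],
    [0.041,0.141,0,0,0,0],
    [0.041,0.141,0,0,0,0],
    [0.041,0.141,0,0,0,0],
    [0.041,0.141,0,0,0,0],
  ],
)

```text
clock: 2.18
tcp_pos: [0.5278, 0.1679, 0.3995]
orientation: [3.098, -0.512, -0.002]
contact_force: [-0.2, 0.3, 0.7]
grip_width: 0.0002
gripper_force: 0.0
```

Emit:
step_arm(
  rows=[
    [0,0,-0.267,0,0,0],
    [0,0,-0.267,0,0,0],
    [0,0,-0.267,0,0,0],
    [0,0,-0.267,0,0,0],
    [0,0,-0.267,0,0,0],
  ],
)

```text
clock: 2.6
tcp_pos: [0.524, 0.1637, 0.2332]
orientation: [3.091, -0.516, -0.016]
contact_force: [-2.4, -0.8, 0.0]
grip_width: 0.0004
gripper_force: 0.0
```

Emit:
step_arm(
  rows=[
    [-0.014,0.005,-0.05,0,0,0],
    [-0.028,0.01,-0.075,0,0,0],
    [-0.039,0.0135,-0.1,0,0,0],
    [-0.045,0.015,-0.125,0,0,0],
    [-0.048,0.0165,-0.147,0,0,0],
  ],
)

```text
clock: 3.02
tcp_pos: [0.5005, 0.1775, 0.1544]
orientation: [-3.098, 0.516, -0.005]
contact_force: [-5.1, -0.7, 9.6]
grip_width: 0.0
gripper_force: 4.4
```

Emit:
step_arm(
  rows=[
    [0,0,-0.005,0,0,0],
    [0,0,-0.01,0,0,0],
    [0,0,-0.01,0,0,0],
  ],
)

```text
clock: 3.27
tcp_pos: [0.4999, 0.1778, 0.1482]
orientation: [3.099, -0.515, 0.002]
contact_force: [-4.3, -0.3, 9.1]
grip_width: -0.0001
gripper_force: 4.2
```

Emit:
step_arm(
  rows=[
    [0,0,-0.003,0,0,0],
    [0,0,-0.006,0,0,0],
    [0,0,-0.009,0,0,0],
    [0,0,-0.012,0,0,0],
    [0,0,-0.012,0,0,0],
  ],
)

```text
clock: 3.68
tcp_pos: [0.4999, 0.178, 0.1414]
orientation: [-3.099, 0.515, -0.003]
contact_force: [-5.2, 0.9, 8.7]
grip_width: 0.0002
gripper_force: 4.4
```

Emit:
step_arm(
  rows=[
    [0,0,-0.002,0,0,0],
    [0,0,-0.003,0,0,0],
    [0,0,-0.003,0,0,0],
  ],
)

```text
clock: 3.93
tcp_pos: [0.5, 0.1781, 0.1405]
orientation: [3.099, -0.515, 0.003]
contact_force: [-7.6, -1.1, 15.5]
grip_width: 0.0003
gripper_force: 7.9
```

Emit:
step_arm(
  rows=[
    [0,0,-0.001,0,0,0],
    [0,0,-0.002,0,0,0],
    [0,0,-0.002,0,0,0],
  ],
)

```text
clock: 4.18
tcp_pos: [0.5, 0.1781, 0.1401]
orientation: [3.099, -0.515, 0.004]
contact_force: [-10.5, -1.6, 25.2]
grip_width: 0.0001
gripper_force: 12.1
```

Emit:
step_arm(
  rows=[
    [0.004,-0.001,0.05,0,0,0],
    [0.02,-0.0065,0.1,0,0,0],
    [0.035,-0.012,0.15,0,0,0],
    [0.048,-0.0165,0.194,0,0,0],
    [0.048,-0.0165,0.194,0,0,0],
  ],
)

```text
clock: 4.6
tcp_pos: [0.5333, 0.1676, 0.2604]
orientation: [-3.093, 0.519, -0.019]
contact_force: [1.4, 0.8, 0.7]
grip_width: -0.0001
gripper_force: 0.0
```

Emit:
step_arm(
  rows=[
    [0,0,0,0,0,0],
    [0,0,0,0,0,0],
    [0,0,0,0,0,0],
    [0,0,0,0,0,0],
  ],
)

```text
clock: 4.93
tcp_pos: [0.5272, 0.1681, 0.2511]
orientation: [3.098, -0.512, -0.003]
contact_force: [-0.1, -0.5, -0.7]
grip_width: 0.0001
gripper_force: 0.0
```

```bash
python3 - <<'E'
from h import *
o=r.get_obs();print(o['tcp_pos'],o['contact_force'])
a=eyes.grab_frame('scene');w=eyes.grab_frame('wrist')
s=cv2.resize(a[230:330,310:420],(440,400));b=cv2.resize(w,(360,270));im=np.zeros((400,800,3),np.uint8);im[:,:440]=s;im[:270,440:]=b
cv2.imwrite('pics/s1.png',im[:,:,::-1])
E
```

```text
[0.5271558  0.1681009  0.25111393] [-0.13650828 -0.46552751 -0.72994776]
```

View pics/s1.png

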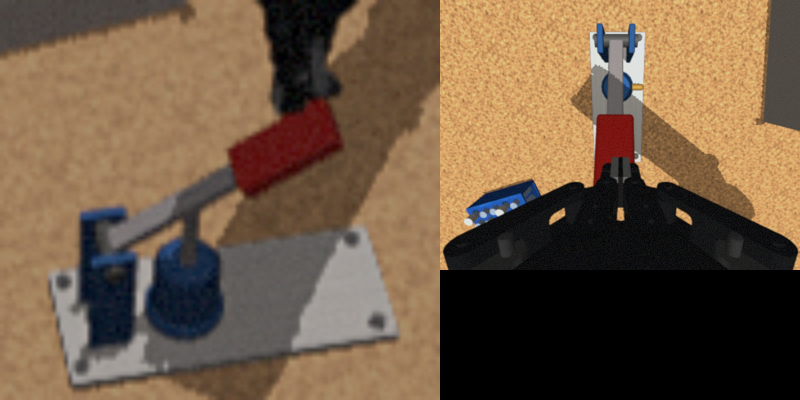

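The lever is back fully up, with the shut fingers centred just above the pad, and the force climbed to 25 N at the stop. I'll do strokes 2 and 3 the same way.

Emit:
step_arm(
  rows=[
    [-0.014,0.005,-0.065,0,0,0],
    [-0.028,0.01,-0.095,0,0,0],
    [-0.039,0.0135,-0.12,0,0,0],
    [-0.045,0.015,-0.145,0,0,0],
    [-0.048,0.0165,-0.167,0,0,0],
  ],
)

```text
clock: 5.45
tcp_pos: [0.4992, 0.1794, 0.1517]
orientation: [-3.099, 0.511, -0.001]
contact_force: [-1.7, 0.1, 8.4]
grip_width: -0.0001
gripper_force: 4.4
```

Emit:
step_arm(
  rows=[
    [0,0,-0.01,0,0,0],
    [0,0,-0.018,0,0,0],
    [0,0,-0.023,0,0,0],
    [0,0,-0.027,0,0,0],
    [0,0,-0.027,0,0,0],
  ],
)

```text
clock: 5.87
tcp_pos: [0.4979, 0.1801, 0.1395]
orientation: [3.099, -0.51, -0.002]
contact_force: [-17.7, -4.6, 46.5]
grip_width: 0.0002
gripper_force: 22.5
```

Emit:
step_arm(
  rows=[
    [0,0,0,0,0,0],
    [0,0,0,0,0,0],
  ],
)

```text
clock: 6.03
tcp_pos: [0.4979, 0.1801, 0.1395]
orientation: [3.099, -0.51, -0.001]
contact_force: [-17.4, -3.9, 45.7]
grip_width: -0.0002
gripper_force: 22.3
```

Emit:
step_arm(
  rows=[
    [0.004,-0.001,0.05,0,0,0],
    [0.02,-0.0065,0.1,0,0,0],
    [0.035,-0.012,0.15,0,0,0],
    [0.048,-0.0165,0.194,0,0,0],
    [0.048,-0.0165,0.194,0,0,0],
  ],
)

```text
clock: 6.45
tcp_pos: [0.532, 0.1691, 0.2573]
orientation: [-3.095, 0.514, -0.013]
contact_force: [0.1, 0.9, 0.6]
grip_width: 0.0002
gripper_force: 0.0
```

Emit:
step_arm(
  rows=[
    [0,0,0,0,0,0],
    [0,0,0,0,0,0],
    [0,0,0,0,0,0],
    [0,0,0,0,0,0],
    [0,0,0,0,0,0],
  ],
)

```text
clock: 6.87
tcp_pos: [0.5271, 0.1686, 0.2507]
orientation: [3.099, -0.511, -0.003]
contact_force: [-0.2, 0.2, -0.4]
grip_width: 0.0001
gripper_force: 0.0
```

That pressed harder than needed, so I'll use less on stroke 3.

Emit:
step_arm(
  rows=[
    [-0.014,0.005,-0.065,0,0,0],
    [-0.028,0.01,-0.095,0,0,0],
    [-0.039,0.0135,-0.12,0,0,0],
    [-0.045,0.015,-0.145,0,0,0],
    [-0.048,0.0165,-0.167,0,0,0],
  ],
)

```text
clock: 7.28
tcp_pos: [0.4992, 0.1794, 0.1517]
orientation: [-3.099, 0.511, -0.001]
contact_force: [-2.7, 0.8, 8.8]
grip_width: -0.0002
gripper_force: 4.4
```

Emit:
step_arm(
  rows=[
    [0,0,-0.01,0,0,0],
    [0,0,-0.018,0,0,0],
    [0,0,-0.022,0,0,0],
    [0,0,-0.0235,0,0,0],
    [0,0,-0.0235,0,0,0],
  ],
)

```text
clock: 7.7
tcp_pos: [0.4979, 0.18, 0.14]
orientation: [3.099, -0.51, -0.002]
contact_force: [-12.6, -1.1, 29.7]
grip_width: -0.0001
gripper_force: 14.9
```

Emit:
step_arm(
  rows=[
    [0,0,0,0,0,0],
    [0,0,0,0,0,0],
  ],
)

```text
clock: 7.87
tcp_pos: [0.498, 0.18, 0.1401]
orientation: [3.1, -0.51, -0.002]
contact_force: [-12.3, -0.7, 29.6]
grip_width: -0.0002
gripper_force: 14.7
```

Emit:
step_arm(
  rows=[
    [0.004,-0.001,0.05,0,0,0],
    [0.02,-0.0065,0.1,0,0,0],
    [0.035,-0.012,0.15,0,0,0],
    [0.048,-0.0165,0.194,0,0,0],
    [0.048,-0.0165,0.194,0,0,0],
  ],
)

```text
clock: 8.28
tcp_pos: [0.532, 0.169, 0.2594]
orientation: [-3.095, 0.515, -0.013]
contact_force: [0.2, 1.6, -0.3]
grip_width: -0.0001
gripper_force: 0.0
```

Emit:
step_arm(
  rows=[
    [0,0,0,0,0,0],
    [0,0,0.12,0,0,0],
    [0,0,0.243,0,0,0],
    [0,0,0.243,0,0,0],
    [0,0,0.243,0,0,0],
  ],
)

```text
clock: 8.7
tcp_pos: [0.5281, 0.1695, 0.4031]
orientation: [-3.098, 0.511, -0.004]
contact_force: [1.0, 0.3, 0.4]
grip_width: 0.0
gripper_force: 0.0
```

Emit:
step_arm(
  rows=[
    [-0.013,-0.251,0,0,0,0.045],
    [-0.013,-0.251,0,0,0,0.045],
    [-0.013,-0.251,0,0,0,0.045],
    [-0.013,-0.251,0,0,0,0.045],
    [-0.013,-0.251,0,0,0,0.045],
  ],
  jaw=0,
)

```text
clock: 9.12
tcp_pos: [0.5191, 0.0099, 0.3975]
orientation: [3.122, -0.308, -0.006]
contact_force: [0.4, 0.4, -0.8]
grip_width: 0.0605
gripper_force: 0.0
```

Emit:
step_arm(
  rows=[
    [-0.013,-0.251,0,0,0,0],
    [-0.013,-0.251,0,0,0,0],
    [-0.013,-0.251,0,0,0,0],
    [-0.013,-0.251,0,0,0,0],
    [-0.013,-0.251,0,0,0,0],
  ],
)

```text
clock: 9.53
tcp_pos: [0.5106, -0.1394, 0.3974]
orientation: [3.124, -0.307, -0.007]
contact_force: [-0.2, -0.2, 0.4]
grip_width: 0.0856
gripper_force: 0.0
```

Emit:
step_arm(
  rows=[
    [-0.013,-0.251,-0.05,0,0,0],
    [-0.013,-0.251,-0.1,0,0,0],
    [-0.013,-0.251,-0.1,0,0,0],
    [-0.013,-0.251,-0.1,0,0,0],
    [-0.013,-0.251,-0.1,0,0,0],
  ],
)

```text
clock: 9.95
tcp_pos: [0.5003, -0.2896, 0.3338]
orientation: [3.126, -0.307, -0.015]
contact_force: [-0.9, -1.1, -0.8]
grip_width: 0.0854
gripper_force: 0.0
```

Emit:
step_arm(
  rows=[
    [0,0,0,0,0,0],
    [0,0,0,0,0,0],
  ],
)

```text
clock: 10.12
tcp_pos: [0.5047, -0.2815, 0.3385]
orientation: [-3.126, 0.29, 0.003]
contact_force: [-0.3, 0.5, 0.2]
grip_width: 0.0854
gripper_force: 0.0
```

```bash
python3 - <<'E'
from h import *
o=r.get_obs();w=eyes.grab_frame('wrist');T=wristT(o)
print(o['tcp_pos'],o['orientation'])
np.save('T.npy',T)
cv2.imwrite('pics/w1.png',w[:,:,::-1])
print('expect bar at',proj('wrist',[.5055,-.281,.155],T))
E
```

```text
[ 0.50472895 -0.28151961  0.3384684 ] [-3.1263712   0.28986113  0.0032527 ]
expect bar at [320.23686232 219.91151707]
```

View pics/w1.png

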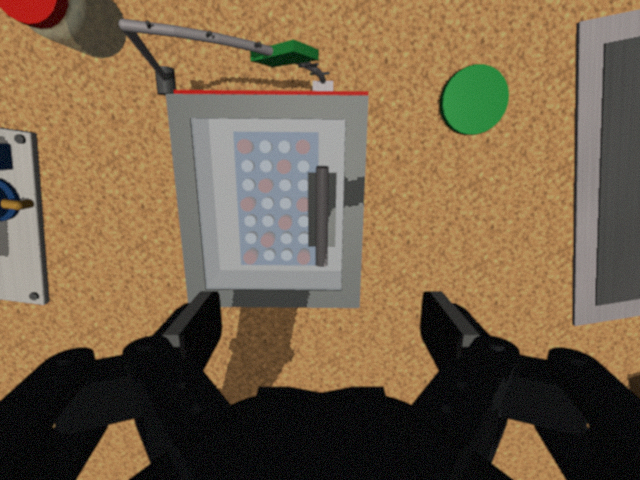

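The bar runs from (322,167) to (321,265), midway between the fingers and in line with the prediction (320,220). The green band is at about (251–318, 40–68). I'll estimate the mark, then descend.

```bash
python3 - <<'E'
from h import *
T=np.load('T.npy');np.set_printoptions(precision=1,suppress=True)
w=cv2.imread('pics/w1.png').astype(int)
m=(w[:,:,1]>w[:,:,2]+25)&(w[:,:,1]>w[:,:,0]+15);m[:, 400:]=0;m[150:]=0
v,u=np.nonzero(m);print('green',u.min(),u.max(),v.min(),v.max(),u.mean(),v.mean())
for yaw in(-.174,-.19,-.204):
  x=np.array([np.cos(yaw),np.sin(yaw),0]);y=np.array([-x[1],x[0],0])
  h=np.array([.506,-.281,.109])+.155*y
  print(yaw,h,'stripe ends',proj('wrist',h+x*.115,T),proj('wrist',h+x*.115-y*.2,T))
  for q in(.5,.6,.7,.8):
    c=[proj('wrist',h+x*.129-y*rr*np.cos(a)+[0,0,rr*np.sin(a)],T) for rr in(.133,.177) for a in(q-.08,q+.08)]
    print(q,np.array(c).ravel(),np.mean(c,0))
E
```

```text
green 251 317 40 65 286.9594742606791 52.77437020810515
-0.174 [ 0.5 -0.1  0.1] stripe ends [163.9  98.2] [364.4  96.2]
0.5 [278.1  68.8 261.9  63.3 327.   62.9 308.3  54.2] [293.8  62.3]
0.6 [268.7  65.4 248.9  59.8 316.4  57.6 291.7  48.5] [281.4  57.8]
0.7 [257.   61.9 233.6  56.4 302.2  52.  271.   42.5] [265.9  53.2]
0.8 [243.   58.5 216.   53.  284.   46.1 245.9  36.4] [247.2  48.5]
-0.19 [ 0.5 -0.1  0.1] stripe ends [165.4  95.6] [366.3  97. ]
0.5 [280.6  68.1 264.5  62.3 329.7  63.  311.2  54.1] [296.5  61.9]
0.6 [271.2  64.5 251.6  58.6 319.2  57.6 294.9  48. ] [284.2  57.2]
0.7 [259.6  60.9 236.4  54.9 305.2  51.7 274.3  41.6] [268.9  52.3]
0.8 [245.8  57.1 218.9  51.2 287.2  45.5 249.4  35.1] [250.3  47.2]
-0.204 [ 0.5 -0.1  0.1] stripe ends [166.8  93.2] [367.9  97.7]
0.5 [282.8  67.5 266.9  61.5 332.   63.2 313.8  54. ] [298.9  61.5]
0.6 [273.5  63.8 254.   57.6 321.7  57.6 297.6  47.6] [286.7  56.6]
0.7 [262.   59.9 238.8  53.6 307.8  51.5 277.2  40.9] [271.5  51.5]
0.8 [248.2  56.  221.4  49.6 289.9  45.  252.4  34.1] [253.   46.2]
```

Emit:
step_arm(
  rows=[
    [0.003,0,-0.07,0,0,0],
    [0.003,0,-0.14,0,0,0],
    [0.003,0,-0.2,0,0,0],
    [0.003,0,-0.26,0,0,0],
    [0.003,0,-0.29,0,0,0],
  ],
)

```text
clock: 10.58
tcp_pos: [0.5052, -0.28, 0.1621]
orientation: [-3.126, 0.287, 0.007]
contact_force: [-0.4, -0.7, -0.4]
grip_width: 0.0856
gripper_force: 0.0
```

Emit:
step_arm(
  rows=[
    [0,0,-0.015,0,0,0],
    [0,0,-0.024,0,0,0],
    [0,0,-0.024,0,0,0],
  ],
)

```text
clock: 10.83
tcp_pos: [0.507, -0.2822, 0.1516]
orientation: [-3.128, 0.29, -0.001]
contact_force: [0.1, -0.1, -0.3]
grip_width: 0.0852
gripper_force: 0.0
```

Emit:
step_arm(
  rows=[
    [0,0,0,0,0,0],
    [0,0,0,0,0,0],
    [0,0,0,0,0,0],
    [0,0,0,0,0,0],
    [0,0,0,0,0,0],
  ],
  jaw=1,
  squeeze=40,
)

```text
clock: 11.25
tcp_pos: [0.5066, -0.2835, 0.1521]
orientation: [3.127, -0.292, 0.002]
contact_force: [0.3, -0.2, -0.7]
grip_width: 0.0256
gripper_force: 0.0
```

Emit:
step_arm(
  rows=[
    [0,0,0,0,0,0],
    [0,0,0,0,0,0],
    [0,0,0,0,0,0],
    [0,0,0,0,0,0],
    [0,0,0,0,0,0],
  ],
)

```text
clock: 11.67
tcp_pos: [0.5067, -0.2825, 0.1519]
orientation: [-3.127, 0.291, -0.0]
contact_force: [-1.4, 3.4, 5.8]
grip_width: 0.0107
gripper_force: 39.1
```

Gripped: the opening is 10.7 mm on the 12 mm bar. The mark is near 0.60 rad. I'll lift along the arc, turning with the lid.

Emit:
step_arm(
  rows=[
    [0.0008,0.0041,0.0128,-0.0156,0.003,0],
    [0.0017,0.0088,0.0253,-0.0313,0.006,0],
    [0.0027,0.0141,0.0377,-0.047,0.009,0],
    [0.0038,0.02,0.0498,-0.0625,0.012,0],
    [0.0051,0.0265,0.0615,-0.078,0.015,0],
  ],
)

```text
clock: 12.08
tcp_pos: [0.5094, -0.2677, 0.1883]
orientation: [2.878, -0.27, -0.035]
contact_force: [1.9, -0.6, -3.2]
grip_width: 0.0102
gripper_force: 39.7
```

Emit:
step_arm(
  rows=[
    [0.0016,0.0085,0.0137,-0.0188,0.0036,0],
    [0.0034,0.0178,0.0267,-0.0375,0.0072,0],
    [0.0054,0.028,0.0392,-0.0563,0.0108,0],
    [0.0075,0.0388,0.051,-0.075,0.0144,0],
    [0.0097,0.0503,0.0622,-0.0938,0.018,0],
  ],
)

```text
clock: 12.5
tcp_pos: [0.5152, -0.2384, 0.2264]
orientation: [2.578, -0.243, -0.07]
contact_force: [-0.1, -2.5, -1.9]
grip_width: 0.0102
gripper_force: 39.8
```

Emit:
step_arm(
  rows=[
    [0,0,0,0,0,0],
    [0,0,0,0,0,0],
    [0,0,0,0,0,0],
  ],
)

```text
clock: 12.75
tcp_pos: [0.5151, -0.2387, 0.226]
orientation: [2.58, -0.242, -0.07]
contact_force: [-0.3, -4.2, 1.4]
grip_width: 0.0107
gripper_force: 40.5
```

```bash
python3 - <<'E'
from h import *
o=r.get_obs();T=wristT(o);print(o['tcp_pos'],o['orientation'],o['contact_force'],o['moment'])
np.save('T2.npy',T)
w=eyes.grab_frame('wrist');t=eyes.grab_frame('top');s=eyes.grab_frame('scene')
for n,i in(('w',w),('t',t),('s',s)):cv2.imwrite(f'pics/{n}2.png',i[:,:,::-1])
im=np.zeros((600,800,3),np.uint8);im[:300,:400]=cv2.resize(w,(400,300))
im[300:,:400]=cv2.resize(t[205:280,360:460],(400,300),interpolation=cv2.INTER_CUBIC)
im[:,400:]=cv2.resize(s[160:235,260:310],(400,600),interpolation=cv2.INTER_CUBIC)
cv2.imwrite('pics/m2.png',im[:,:,::-1])
E
```

```text
[ 0.5150878  -0.23869622  0.22603586] [ 2.58043128 -0.24249909 -0.07049991] [-0.27010177 -4.24332284  1.42002956] [-0.35234085 -0.20367121  0.05951204]
```

View pics/m2.png

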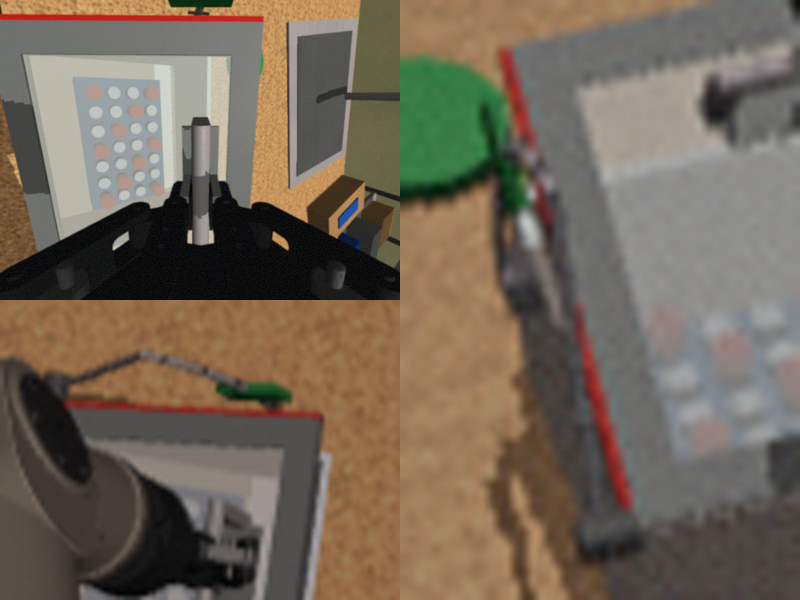

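The wrist view shows the bar held squarely. The lid is up near 0.55 rad, with the stripe a little below the band. I'll check the mark and lid angles against the model in all views.

```bash
python3 - <<'E'
from h import *
from scipy.optimize import least_squares
np.set_printoptions(precision=3,suppress=True)
T=np.load('T.npy')
def green(f,box):
    w=cv2.imread(f).astype(int);m=(w[:,:,1]>w[:,:,2]+25)&(w[:,:,1]>w[:,:,0]+15)
    k=np.zeros_like(m);x0,x1,y0,y1=box;k[y0:y1,x0:x1]=1;v,u=np.nonzero(m&k)
    return np.array([u.min()-.0,u.max()+1.,v.min(),v.max()+1.]),len(u),u.mean(),v.mean()
gw=green('pics/w1.png',(200,400,0,150));gt=green('pics/top0.png',(400,450,200,240));gt2=green('pics/t2.png',(400,450,200,240))
print(gw,gt,gt2)
def frame(p):
    yaw=p[2];x=np.array([np.cos(yaw),np.sin(yaw),0]);y=np.array([-x[1],x[0],0]);return np.array([p[0],p[1],.109]),x,y
def ext(n,h,x,y,q,off,th,T):
    c=np.array([proj(n,h+x*(.115+off+s)-y*rr*np.cos(a)+[0,0,rr*np.sin(a)],T) for rr in(.133,.177) for a in(q-.08,q+.08) for s in(-th/2,th/2)])
    return np.array([c[:,0].min(),c[:,0].max(),c[:,1].min(),c[:,1].max()])
# per-camera fit: in-plane pose from bar and stripe, then q
def res(p):
    h,x,y=frame(p);e=[]
    b=h-y*.155+[0,0,.046]
    e+=list(proj('wrist',b,T)-[321.5,216])
    a=proj('wrist',h+x*.115-y*.02,T);c=proj('wrist',h+x*.115-y*.18,T)
    e+=[a[1]-94,c[1]-93.3]
    e+=list(ext('wrist',h,x,y,p[3],p[4],p[5],T)-gw[0]); e+=[(p[4]-.014)/.001,(p[5]-.005)/.003]
    return np.array(e)
s=least_squares(res,[.535,-.129,-.18,.6,.014,.005]);print('wrist fit',s.x,s.fun)
h,x,y=frame(s.x)
for q in(.5,.55,.6,.65,.7):print(q,'top',ext('top',h,x,y,q,s.x[4],s.x[5],None))
for q in(.45,.5,.55,.6):print(q,'lid corner top',proj('top',h+x*.115-y*.2*np.cos(q)+[0,0,.2*np.sin(q)]))
o=r.get_obs();Rt=R.from_rotvec(o['orientation']).as_matrix();b=o['tcp_pos']-.003*Rt[:,2]
d=b-h;dy=-d@y;print('bar rel',dy,d[2],'q',np.arctan2(d[2],dy)-np.arctan2(.046,.155),'R',np.hypot(dy,d[2]),'z-only',np.arcsin(d[2]/np.hypot(.155,.046))-np.arctan2(.046,.155),'tilt',np.arccos(-Rt[2,2]))
E
```

```text
(array([251., 318.,  40.,  66.]), 913, np.float64(286.9594742606791), np.float64(52.77437020810515)) (array([414., 432., 226., 230.]), 35, np.float64(424.14285714285717), np.float64(227.22857142857143)) (array([414., 432., 226., 230.]), 36, np.float64(424.02777777777777), np.float64(227.25))
wrist fit [ 0.536 -0.13  -0.177  0.598  0.013  0.005] [-0.275  0.297  0.354 -0.066 -0.36   0.567 -0.139 -0.257 -0.618  0.126]
0.5 top [415.673 434.326 226.665 231.344]
0.55 top [414.601 433.481 226.07  230.588]
0.6 top [413.412 432.468 225.305 229.817]
0.65 top [412.108 431.287 224.488 229.033]
0.7 top [410.692 429.939 223.668 228.239]
0.45 lid corner top [441.527 235.194]
0.5 lid corner top [440.49  234.345]
0.55 lid corner top [439.26 233.48]
0.6 lid corner top [437.837 232.6  ]
bar rel 0.10910766728305296 0.11954005326864932 q 0.5424982833352635 R 0.16184655509284374 z-only 0.5436155019863335 tilt 0.5508939201869311
```

The fits agree: the mark is at 0.60 rad and the lid at 0.543, with the bar radius matching 161.8 mm. I'll raise it by 0.055 rad.

Emit:
step_arm(
  rows=[
    [0.0007,0.0037,0.0032,-0.0057,0.0011,0],
    [0.0014,0.0073,0.0065,-0.0115,0.0022,0],
    [0.0021,0.011,0.0097,-0.0172,0.0033,0],
    [0.0021,0.011,0.0097,-0.0172,0.0033,0],
    [0.0021,0.011,0.0097,-0.0172,0.0033,0],
  ],
)

```text
clock: 13.32
tcp_pos: [0.5164, -0.2319, 0.2322]
orientation: [2.525, -0.237, -0.076]
contact_force: [0.2, -4.9, 2.2]
grip_width: 0.0103
gripper_force: 40.9
```

Emit:
step_arm(
  rows=[
    [0,0,0,0,0,0],
    [0,0,0,0,0,0],
    [0,0,0,0,0,0],
    [0,0,0,0,0,0],
    [0,0,0,0,0,0],
  ],
)

```text
clock: 13.73
tcp_pos: [0.5164, -0.232, 0.2321]
orientation: [2.525, -0.238, -0.076]
contact_force: [0.7, -5.3, 2.7]
grip_width: 0.0104
gripper_force: 40.8
```

```bash
python3 - <<'E'
from h import *
h=np.array([.536,-.130,.109]);yaw=-.177;y=np.array([-np.sin(yaw),np.cos(yaw),0])
o=r.get_obs();Rt=R.from_rotvec(o['orientation']).as_matrix();b=o['tcp_pos']-.003*Rt[:,2]
d=b-h;dy=-d@y;print('q',np.arctan2(d[2],dy)-np.arctan2(.046,.155),'R',np.hypot(dy,d[2]),'tilt',np.arccos(-Rt[2,2]),o['contact_force'],abs(o['qvel']).max())
w=eyes.grab_frame('wrist');t=eyes.grab_frame('top');s=eyes.grab_frame('scene')
im=np.zeros((600,800,3),np.uint8);im[:300,:400]=cv2.resize(w,(400,300))
im[300:,:400]=cv2.resize(t[205:280,360:460],(400,300),interpolation=cv2.INTER_CUBIC)
im[:,400:]=cv2.resize(s[160:235,260:310],(400,600),interpolation=cv2.INTER_CUBIC)
cv2.imwrite('pics/m3.png',im[:,:,::-1])
E
```

```text
q 0.5994271839641295 R 0.1618401090928482 tilt 0.6066704487969512 [ 0.71054224 -5.29200661  2.65998053] 0.001406262622128578
```

View pics/m3.png

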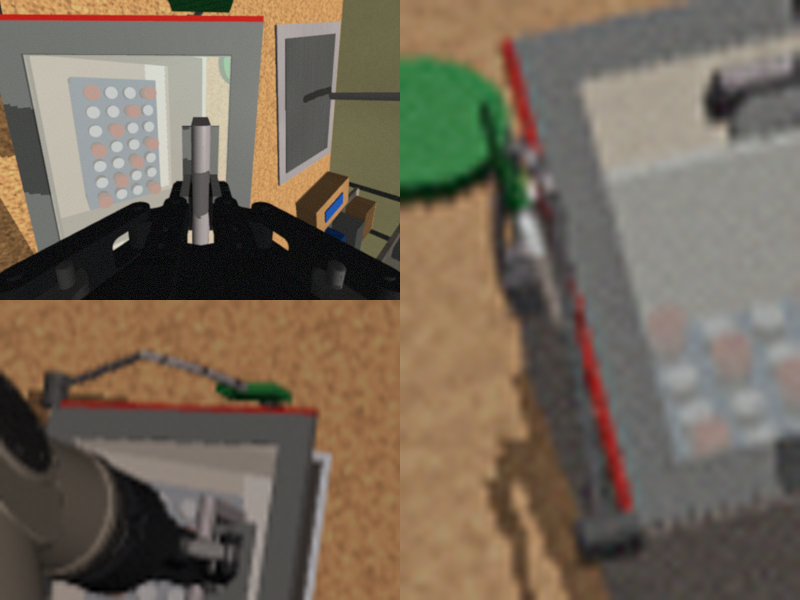

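The lid is at 0.599 rad, against a mark of about 0.598, and the arm is still. In the crop the band is still at (217–290, 382–402), so it has not moved, and the green dish is untouched.

```bash
python3 -c "
from bench import r
print(r.hand_in())"
```

```text
the job is handed in; nothing more can be done
None
```

I pumped the lever through three full strokes, then lifted the lid to about 0.60 rad, level with the green band's middle by my measurement, and handed in with the arm holding it still; stroke 2 pressed the lever with 46 N at the fingertips, above the 40 N limit set for the arm and gripper body.

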